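# Free a turbine rotor from its cam-locked holder and hold it slanting for inspection

### The job

Swing the red cam lever of the blue-based holder fully over to its far stop (about a quarter turn clockwise seen from above) so that it frees the turbine rotor, then draw the rotor straight up out of its hole by its brass nose. Tip it, nose uppermost, to about 45 degrees from upright and finish while holding it still in the gripper like that, with the lower end of its shaft at least 12 cm above the bench, the lever left over, and the turbo cover, jar and collar beside the holder left alone.

Things in the scene. Friction and masses are not known exactly. Their poses are not given: they have to be found in the camera images.
- fixture: The holder, bolted down. Blue base plate 130 x 170 x 12 mm (centred 15 mm to +y of the origin); on it an aluminium block 80 mm (x) x 76 mm (y), top 70 mm above the bench, with an upright 14 mm hole down to the plate. Origin: on the bench, on the hole's axis; z up. 50 mm to its +y a steel post (18 mm diameter) carries the cam lever.
- cam_lever (a joint): Angle (rad) of the red cam lever about its upright pivot, 0 to 1.6 (end stops), starts near 0 (locked), grows clockwise seen from above. At 0 the handle points along the fixture's -x and the cam lobe, along -y, reaches 6 mm in over the rotor's flange and blocks it; clear of it from 0.9 on; at 1.57 the handle points along +y. Friction 0.12 N m (2 N at the knob); stays where it is left.
- lever_pivot (a point): Point on the lever's upright pivot axis, 50 mm to the fixture's +y from the hole's axis, 76.5 mm above the bench; axes as the fixture's. The lever plate is 8 mm thick, underside 76.5 mm and top 84.5 mm above the bench; its handle bar is 12 mm wide, its cam lobe 14 mm wide and ends 26 mm from this axis.
- lever_knob (a point): Centre of the top of the lever's orange upright cylindrical knob, 120.5 mm above the bench. The knob is 20 mm in diameter, 36 mm tall (it stands on the lever plate), 65 mm from the pivot axis, at the end of the handle bar. It turns rigidly with the lever.
- rotor: Turbine rotor, 0.22 to 0.36 kg, round about z (towards its nose). Origin: centre of the flange's underside, 70 mm above the bench in the holder. Below: steel shaft, 11 mm diameter, 56 mm long, in the hole. Above: flange 60 mm diameter, 5 thick; bladed wheel, at most 42 mm diameter, from 5 to 30 mm; plain brass nose to grip, 22 mm diameter, from 30 to 62 mm (top 132 mm above the bench).
- rotor_nose (a point): Centre of the top of the rotor's brass nose, 62 mm above the rotor's origin along its axis; axes as the rotor's.
- rotor_tip (a point): Centre of the lower end face of the rotor's shaft, 56 mm below the rotor's origin along its axis (14 mm above the bench at the start); axes as the rotor's.
- cover: Bystander: aluminium snail-shaped turbo compressor cover, about 140 mm across, 53 mm tall, loose; origin under its centre.
- jar: Bystander: amber jar with a red cap, 56 mm diameter, 75 mm tall, loose; origin under its centre.
- collar: Bystander: dark steel collar, 54 mm outside, 26 mm bore, 22 mm tall, loose; origin under its centre.
Mind the look-alikes: they are no part of the job. There is more than one size of the rotor; the one meant has the size given above.

How it is judged:
On the way, in this order (a step that is already met when the one before it is completed fails the run):
1. the cam lever is swung over (past 1.35 rad) while the rotor still sits in its hole (value of joint cam_lever above 1.35 rad and distance of rotor from where it was at the start of the episode below 0.012 m), for 0.1 s.
2. the rotor is drawn straight up until its shaft is out of the hole (shaft end more than 75 mm above the bench, over the hole within 40 mm, within 17 degrees of upright) (height (world z) of rotor_tip above 0.075 m and horizontal distance between rotor_tip and fixture below 0.04 m and angle between rotor's own z axis and vertical below 0.3 rad).
At the end, for the whole second after the job is handed in: The gripper alone holds the rotor, still, nose uppermost, axis 45 degrees from vertical within 12, shaft's lower end at least 118 mm above the bench; nothing else touches it; cam lever past 1.3 rad; cover, jar and collar upright within 30 mm of where they were (angle between rotor's own z axis and vertical between 0.576 and 0.995 rad and height (world z) of rotor_tip above 0.118 m and value of joint cam_lever above 1.3 rad and contact force between rotor and the fingers above 1 N and contact force between rotor and fixture below 0.2 N and contact force between rotor and cover below 0.2 N and contact force between rotor and jar below 0.2 N and contact force between rotor and collar below 0.2 N and linear speed of rotor below 0.03 m/s and angular speed of rotor below 0.15 rad/s and distance of each of cover, jar, collar from where it was at the start of the episode below 0.03 m and angle between each of cover, jar, collar's own z axis and vertical below 0.2 rad); the arm keeps its last pose, push and grip.
It fails at once if a bystander (cover, jar, collar) is shoved more than 40 mm or tipped (distance of any of cover, jar, collar from where it was at the start of the episode above 0.04 m or angle between any of cover, jar, collar's own z axis and vertical above 0.5 rad).
It also fails if it takes over 56 s, if anything falls off the work surface, if the arm or the gripper's body presses on something with over 40 N, if the wrist force passes 120 N, or if a joint passes its speed limit or range.

### The arm

A 7-joint arm with a two-finger parallel gripper is mounted at the origin on the work surface. World frame = base frame: x ahead of the robot, y to its left, z up, the work surface at z = 0. Lengths are in m, angles in rad, forces in N, time in s.
With the tool pointing down it reaches from about 0.425 to 0.95 m from the base axis. Payload 4.7 kg.
Tool frame: the origin (TCP) lies on the centre line of the jaws, within the pads' length; the fingertips stand ahead of it and the grasp point (between the pads) lies 6 mm ahead of it (nose_length is the z of the fingertips in the tool frame, in m); z points along the fingers, y is the line along which they close (so a half turn about z gives the same grasp; the last joint's range is limited). The gripper opens to 87 mm and grips with 3 to 60 N. Pads are 19 mm wide; open, the fingers measure 117 mm over their backs; the gripper's body (75 mm by 190 mm) begins 51 mm behind the grasp point.
Start: joints at [1.085, 0.469, -0.049, 1.532, 0.024, 1.141, -0.082], TCP at [0.298, -0.606, 0.212] pointing down, gripper open.
Joint ranges: [-2.59, 2.59], [-0.33, 1.99], [-1.39, 1.29], [0.1, 2.45], [-1.04, 4.18], [0.21, 1.99], [-2.66, 2.66]. Speed limits (rad/s): [2.57, 2.57, 3.14, 3.14, 3.14, 3.14, 3.14].

### API

Orientations are given as a unit quaternion [x, y, z, w].
In Python, from cell import * gives the robot as it stands.
- The arm moves only by the shell command python3 -m pendant 'ROWS' [FORCE]. ROWS is a JSON object of lists of equal length, an entry for each row: "xyz": the shift along the tool's x, y, z in mm, a list of three; "rotation": the turn, a rotation vector about the tool's x, y, z in degrees, a list of three; "claw": the gripper's target within -1 to 1 (shut at 1, half-way at 0, fully open at -1). In form: {"xyz": [[tx, ty, tz], ...], "rotation": [[wx, wy, wz], ...], "claw": [claw, ...]}. A call has exactly 8 rows; each row is the pose to reach, as a shift and turn from the pose commanded when the call began, along the tool's axes at that moment; what a row does not reach only later rows make up. A row lasts 1/12 s, in which the tool goes at most 41.7 mm and 7.16 degrees, less where a joint would pass 70% of its speed; a pose out of reach is approached as far as the arm can. A call with a gripper value outside its range is refused whole. The fingers move at their own pace and stop on an object; FORCE is the grip in N (left out, the last holds). Time passes only in rows, so rows that repeat a pose let the fingers close, or fill a call up. It gives the time, the measured TCP pose, the force, the opening and the grip force at its end, in the units of the state.
- get_state(): the state, without advancing time (a new reading comes with each control period).
- snapshot(name): name is "scene" or "top" or "wrist"; returns (picture, depth): 384x512x3 uint8, red, green, blue; 384x512 float32, m along the optical axis (not along the pixel's ray), 0 where there is no reading.
- camera_model(name): a dict with "mtx" (3x3 intrinsics, pixels), "k1" (the pictures are not rectified: a ray, as slopes to the right and down, at radius r is drawn at 1 + k1 r^2 times it, then the intrinsics apply), "origin" and "rotation" of the camera in the world; the wrist camera has in their place "hand_eye" (4x4, takes a point from camera to tool coordinates, whose origin is the TCP and whose axes are the flange's). Camera axes: x right, y up, looking along -z (the intrinsics and any distortion apply to the point x, -y, -z); pixel columns grow to the right and rows downward; lengths in m; the calibration is good to about 2 mm. A picture is of the moment at which its call begins: read the wrist's pose just before it. camera_model takes no time and is no camera call.
- hand_in(): hands the job in; it is judged then, once.
Trained networks look in the newest picture that a camera, given by its name, has taken for a name from the list of things; names that differ only in an ending like _2 or _b are one class to them, and where a whole thing is asked for, a point or a joint stands for the part that bears it (a point fixed in the world has none). Each returns a list of dicts, best first, with "score" (0 to 1); they miss things now and then, are a little off and sometimes report something else, mostly with a low value. They report only what shows in the picture. A call takes as long as a camera call. They do not tell look-alikes from the thing itself.
- trace(name, camera): "region" (384x512 bool, what is visible of it) and "uv" ([column, row] in pixels, amid what is visible of it).
The state is a dict: "t": time; "joint_positions": joint angles; "qd": joint speeds; "effort": joint torques, N m; "position": TCP position; "ee_rot": TCP orientation; "ft_force": force on the tool from outside, world axes, zero at the start; "wrist_torque": the same for the moment, N m; "opening": finger opening in m; "grasp_force": force on a finger pad.
Only numpy, scipy, OpenCV 4.12 (cv2) and the standard library are available. Lean on these libraries where they do the work, as an engineer would, in place of code of your own. Each camera call takes 0.05 s, during which the arm holds its last target. There are 200 camera calls.

## Working session

There is one attempt and no reset: what is moved stays moved. The work goes in short steps, Python scripts to look and compute and a shell command to move; the robot and the scene stay as the last step left them, time stands still between calls to the robot, and variables do not carry over. Pictures are saved under pics/ and viewed, at most 10 in all, crops included, and the job is handed in when it is done.

```bash
mkdir -p pics; cat > h.py <<'E'
from cell import *
import numpy as np, cv2
from scipy.spatial.transform import Rotation as R
def pose():
    s=get_state(); T=np.eye(4); T[:3,:3]=R.from_quat(s["ee_rot"]).as_matrix(); T[:3,3]=s["position"]; return T
def shot(cam):
    T=pose(); p,d=snapshot(cam); m=camera_model(cam)
    if cam=="wrist": C=T@np.array(m["hand_eye"])
    else:
        C=np.eye(4); r=np.array(m["rotation"]); C[:3,:3]=r if r.shape==(3,3) else R.from_quat(r).as_matrix(); C[:3,3]=m["origin"]
    return p,d,m,C
def ray(uv,m):
    K=np.array(m["mtx"]); uv=np.atleast_2d(uv).astype(float)
    x=(uv[:,0]-K[0,2])/K[0,0]; y=(uv[:,1]-K[1,2])/K[1,1]; a,b=x.copy(),y.copy()
    for _ in range(15):
        f=1+m["k1"]*(a*a+b*b); a=x/f; b=y/f
    return np.c_[a,-b,-np.ones(len(a))]
def world(uv,z,m,C): return (ray(uv,m)*np.atleast_1d(z)[:,None])@C[:3,:3].T+C[:3,3]
def cloud(d,m,C,mask=None):
    ok=(d>0) if mask is None else (d>0)&mask
    v,u=np.nonzero(ok); return world(np.c_[u,v],d[v,u],m,C)
def save(n,p): cv2.imwrite("pics/"+n+".png",p[:,:,::-1])
E
python3 - <<'E'
from h import *
np.set_printoptions(precision=4,suppress=True)
s=get_state();print(s["t"],s["position"],s["ee_rot"]);print(camera_model("wrist"))
out=[]
for c in ["top","scene"]:
    p,d,m,C=shot(c); out.append(p)
    for n in ["rotor","rotor_nose","lever_knob","cam_lever","fixture","cover","jar","collar"]:
        try:
            for r in trace(n,c)[:3]:
                P=cloud(d,m,C,r["region"]); print(c,n,round(r["score"],2),r["uv"],np.median(P,0),np.percentile(P[:,2],98),r["region"].sum())
        except Exception as e: print(c,n,e)
save("a",np.vstack(out)[:, :])
im=cv2.imread("pics/a.png"); cv2.imwrite("pics/a.png",cv2.hconcat([im[:384],im[384:]])[:, :]) 
im=cv2.imread("pics/a.png");cv2.imwrite("pics/t.png",im[:,:512]);cv2.imwrite("pics/s.png",im[:,512:])
E
```

```text
0.0 [ 0.2975 -0.6052  0.2113] [ 0.974   0.2265 -0.0003 -0.001 ]
{'mtx': array([[269.8068,   0.    , 259.0635],
       [  0.    , 269.8068, 185.8195],
       [  0.    ,   0.    ,   1.    ]]), 'k1': -0.06294774892466783, 'hand_eye': array([[ 0.0006,  0.9636,  0.2674,  0.0726],
       [ 1.    , -0.0002, -0.0014,  0.0008],
       [-0.0013,  0.2674, -0.9636, -0.1718],
       [ 0.    ,  0.    ,  0.    ,  1.    ]])}
top rotor 0.66 [356.1, 253.2] [ 0.4578 -0.331   0.0463] 0.08856831572821713 235
top rotor 0.63 [299.6, 227.0] [ 0.5356 -0.1781  0.0765] 0.13308194705993442 418
top rotor_nose 0.83 [298.3, 226.7] [ 0.5354 -0.1787  0.0767] 0.1331581932610738 396
top rotor_nose 0.55 [356.2, 256.2] [ 0.456  -0.3312  0.0458] 0.0885542919050612 243
top lever_knob 0.64 [287.5, 243.1] [ 0.4985 -0.1487  0.0843] 0.12068990152641881 250
top cam_lever 0.64 [286.0, 245.6] [ 0.4883 -0.1484  0.085 ] 0.12094302574330226 220
top fixture 0.79 [286.2, 232.1] [ 0.5214 -0.1537  0.0122] 0.09070858806655266 2753
top fixture 0.57 [288.5, 244.3] [ 0.4959 -0.1481  0.0847] 0.12073832123085065 240
top cover 0.81 [356.3, 19
[... 510 characters left out ...]
799] 0.13266306408810455 582
scene rotor_nose 0.79 [114.2, 164.0] [ 0.4605 -0.3338  0.0485] 0.08810617677102171 325
scene lever_knob 0.93 [201.0, 152.4] [ 0.4824 -0.1523  0.0855] 0.12095603858212667 385
scene cam_lever 0.6 [190.9, 149.1] [ 0.4762 -0.153   0.085 ] 0.1209486238505677 437
scene fixture 0.8 [195.6, 191.9] [ 0.5531 -0.1601  0.0133] 0.11060966956571518 3457
scene cover 0.96 [111.1, 247.3] [ 0.6413 -0.3465  0.0355] 0.05355226358557146 2501
scene cover 0.37 [188.9, 192.2] [ 0.5523 -0.1607  0.0131] 0.11026254347773574 3626
scene jar 0.66 [256.3, 215.4] [ 0.6511 -0.0494  0.0721] 0.07697695449804476 800
scene collar 0.71 [195.4, 265.2] [ 0.7229 -0.182   0.021 ] 0.023917837440421127 494
```

View pics/t.png

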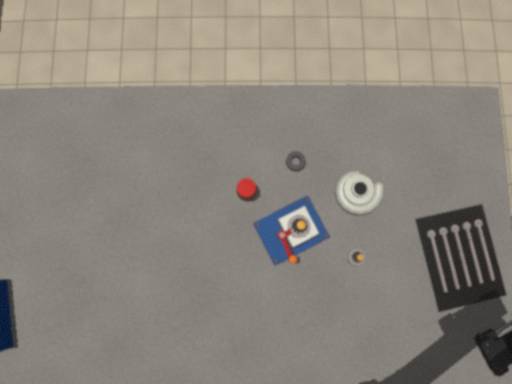

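View pics/s.png

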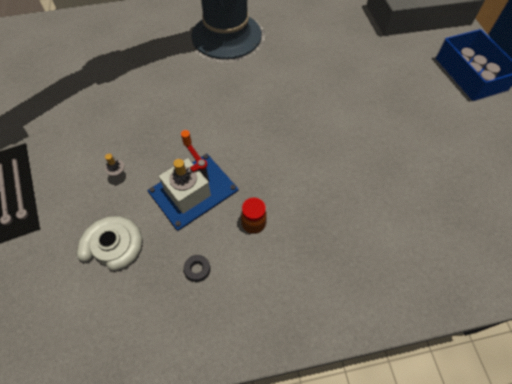

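The top view shows the holder's rotor at (299,226), the orange knob at (293,259), the pivot near (283,236) and a small look-alike rotor at (358,257). The cover is at (358,192), the jar at (247,189) and the collar at (296,160). Next I'll measure the exact points from depth.

```bash
python3 - <<'E'
from h import *
np.set_printoptions(precision=4,suppress=True)
for c in ["top","scene"]:
    p,d,m,C=shot(c); v,u=np.nonzero(d>0); P=world(np.c_[u,v],d[v,u],m,C); I=p[v,u].astype(int)
    near=np.linalg.norm(P[:,:2]-[.51,-.16],axis=1)<.14
    n=P[near&(P[:,2]>.128)]; k=P[near&(P[:,2]>.116)&(P[:,2]<.126)&(np.linalg.norm(P[:,:2]-n.mean(0)[:2],axis=1)>.04)]
    N=n.mean(0);Kn=k.mean(0); print(c,"nose",N,len(n),"knob",Kn,len(k))
    b=near&(I[:,2]>I[:,0]*1.8)&(P[:,2]<.02)&(P[:,2]>.005); (cx,cy),wh,a=cv2.minAreaRect(P[b,:2].astype(np.float32)); print("plate",cx,cy,wh,a)
    f=np.array([cx,cy])-N[:2]; print("yaw from plate",np.degrees(np.arctan2(f[1],f[0]))-90, "knob-nose",Kn-N)
E
```

```text
top nose [ 0.5358 -0.1807  0.1313] 59 knob [ 0.4531 -0.1595  0.1198] 44
plate 0.5304380655288696 -0.1681448519229889 (0.12487373501062393, 0.1641537994146347) 26.311845779418945
yaw from plate 22.957575072066547 knob-nose [-0.0827  0.0212 -0.0115]
scene nose [ 0.5375 -0.1817  0.1315] 78 knob [ 0.4546 -0.1605  0.1196] 59
plate 0.5317284464836121 -0.1684494912624359 (0.12796419858932495, 0.16689804196357727) 26.521589279174805
yaw from plate 23.48754950646682 knob-nose [-0.0829  0.0213 -0.0119]
```

```bash
python3 -m pendant '{"xyz":[[24,-24,0],[48,-47,0],[72,-71,0],[96,-94,0],[120,-118,0],[144,-142,0],[168,-165,0],[180,-177,0]],"rotation":[[0,0,6],[0,0,12],[0,0,18],[0,0,24],[0,0,30],[0,0,36],[0,0,42],[0,0,46]],"claw":[0,0,0,0,0,0,0,0]}' 10; python3 - <<'E'
import cell; print({k:getattr(cell,k) for k in dir(cell) if 'nose' in k.lower()})
from h import *
T=pose(); print(T.round(4)); print((T[:3,:3].T@(np.array([.454,-.160,.2])-T[:3,3])*1000).round(1)); print(get_state()["joint_positions"])
E
```

```text
t: 1.67
position: [0.3831, -0.3632, 0.2126]
ee_rot: [0.985, -0.172, 0.0, -0.001]
ft_force: [0.3, 0.7, -1.1]
opening: 0.0461
grasp_force: 0.0
{'nose_length': 0.025}
[[ 9.408e-01 -3.389e-01  1.000e-03  3.831e-01]
 [-3.389e-01 -9.408e-01  1.600e-03 -3.632e-01]
 [ 4.000e-04 -1.900e-03 -1.000e+00  2.126e-01]
 [ 0.000e+00  0.000e+00  0.000e+00  1.000e+00]]
[  -2.1 -215.1   13. ]
[ 6.78926666e-01  2.29068268e-01  1.17965664e-03  1.88141072e+00
 -2.50342674e-03  1.03136342e+00 -1.23515366e+00]
```

```bash
python3 -m pendant '{"xyz":[[0,-36,5],[0,-72,10],[0,-108,13],[-1,-144,13],[-2,-180,13],[-2,-215,13],[-2,-215,13],[-2,-215,13]],"rotation":[[0,0,0],[0,0,0],[0,0,0],[0,0,0],[0,0,0],[0,0,0],[0,0,0],[0,0,0]],"claw":[0,0,0,0,0,0,0,0]}'; cat > look.py <<'E'
from h import *
np.set_printoptions(precision=4,suppress=True)
import sys
p,d,m,C=shot("wrist"); save(sys.argv[1],p)
v,u=np.nonzero(d>0.1); P=world(np.c_[u,v],d[v,u],m,C); I=p[v,u].astype(int); T=pose()
near=np.linalg.norm(P[:,:2]-[.51,-.15],axis=1)<.14
ng=np.linalg.norm(P[:,:2]-[.536,-.181],axis=1)<.025
for nm,s in (("nose",near&ng&(P[:,2]>.128)&(P[:,2]<.137)),("knob",near&~ng&(P[:,2]>.116)&(P[:,2]<.126)&(I[:,0]>1.4*I[:,2]))):
    if s.sum()<10: print(nm,"none"); continue
    q=P[s]; (x,y),r=cv2.minEnclosingCircle(q[:,:2].astype(np.float32)); print(nm,s.sum(),np.median(q,0),"circ",x,y,r,"px",u[s].mean(),v[s].mean())
print(T)
E
python3 look.py w1
```

```text
t: 2.33
position: [0.4531, -0.1626, 0.1997]
ee_rot: [0.986, -0.17, 0.0, -0.0]
ft_force: [0.3, -0.4, 0.2]
opening: 0.0434
grasp_force: 0.0
nose 527 [ 0.5361 -0.1836  0.1313] circ 0.5362576842308044 -0.1835470348596573 0.01114416029304266 px 248.5066413662239 97.1518026565465
knob 301 [ 0.4544 -0.1631  0.1195] circ 0.4537021219730377 -0.16263912618160248 0.009942439384758472 px 257.9102990033223 188.2392026578073
[[ 0.9412 -0.3378  0.0003  0.4524]
 [-0.3378 -0.9412 -0.0006 -0.1645]
 [ 0.0005  0.0005 -1.      0.1995]
 [ 0.      0.      0.      1.    ]]
```

View pics/w1.png

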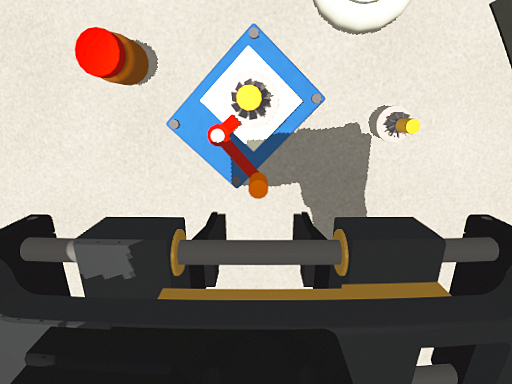

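```bash
python3 -m pendant '{"xyz":[[1,0,22],[1,0,44],[1,0,66],[1,0,82],[1,0,82],[1,0,82],[1,0,82],[1,0,82]],"rotation":[[0,0,0],[0,0,0],[0,0,0],[0,0,0],[0,0,0],[0,0,0],[0,0,0],[0,0,0]],"claw":[0,0,0,0,0.3,1,1,1]}' 10; python3 - <<'E'
from h import *
T=pose();print(get_state()["opening"],T.round(4))
pv=np.array([.514,-.1382]);k=np.array([.4537,-.1628]); Rm=T[:2,:2]
for f in range(1,13):
    a=np.radians(201.6-f/12*86.5); q=pv+.065*np.array([np.cos(a),np.sin(a)]); print(f,(Rm.T@(q-k)*1000).round(1), q.round(3))
E
```

```text
t: 3.05
position: [0.4541, -0.1658, 0.1186]
ee_rot: [0.985, -0.173, 0.001, 0.0]
ft_force: [-0.9, -0.1, -0.5]
opening: 0.0242
grasp_force: 0.0
0.024205196725272816 [[ 9.403e-01 -3.402e-01  2.500e-03  4.541e-01]
 [-3.402e-01 -9.403e-01 -1.000e-03 -1.658e-01]
 [ 2.700e-03  1.000e-04 -1.000e+00  1.186e-01]
 [ 0.000e+00  0.000e+00  0.000e+00  1.000e+00]]
1 [-5.4 -7. ] [ 0.451 -0.154]
2 [ -9.5 -14.1] [ 0.45  -0.146]
3 [-12.8 -21.6] [ 0.449 -0.138]
4 [-15.1 -29.4] [ 0.45 -0.13]
5 [-16.4 -37.5] [ 0.451 -0.122]
6 [-16.6 -45.6] [ 0.454 -0.114]
7 [-15.9 -53.8] [ 0.457 -0.107]
8 [-14.1 -61.8] [ 0.461 -0.1  ]
9 [-11.3 -69.4] [ 0.467 -0.094]
10 [ -7.6 -76.7] [ 0.473 -0.088]
11 [ -3.  -83.5] [ 0.479 -0.083]
12 [  2.4 -89.6] [ 0.486 -0.079]
```

```bash
python3 -m pendant '{"xyz":[[0,0,0],[0,0,0],[-5,-7,0],[-9,-14,0],[-13,-22,0],[-15,-29,0],[-16,-37,0],[-17,-46,0]],"rotation":[[0,0,0],[0,0,0],[0,0,0],[0,0,0],[0,0,0],[0,0,0],[0,0,0],[0,0,0]],"claw":[1,1,1,1,1,1,1,1]}' 10; python3 -m pendant '{"xyz":[[1,-8,0],[3,-16,0],[6,-24,0],[9,-31,0],[14,-38,0],[19,-44,0],[20,-45,0],[20,-45,0]],"rotation":[[0,0,0],[0,0,0],[0,0,0],[0,0,0],[0,0,0],[0,0,0],[0,0,0],[0,0,0]],"claw":[1,1,1,1,1,1,1,1]}'; python3 look.py w2; python3 - <<'E'
from h import *
p,d,m,C=shot("top"); cv2.imwrite("pics/t2.png",cv2.resize(p[170:290,220:380,::-1],None,fx=4,fy=4))
E
```

```text
t: 3.72
position: [0.453, -0.1149, 0.1174]
ee_rot: [0.985, -0.172, 0.0, 0.0]
ft_force: [0.1, 0.1, 0.7]
opening: 0.0002
grasp_force: 0.0
t: 4.38
position: [0.4876, -0.0801, 0.1173]
ee_rot: [0.985, -0.172, 0.0, -0.0]
ft_force: [0.3, -0.6, 0.2]
opening: 0.0005
grasp_force: 0.0
nose 1170 [ 0.5367 -0.1822  0.1314] circ 0.5363995432853699 -0.1826539933681488 0.011333288624882698 px 396.44529914529915 99.55384615384615
knob 584 [ 0.4552 -0.1613  0.1197] circ 0.4539918601512909 -0.16172491014003754 0.010038250125944614 px 383.72945205479454 226.81335616438355
[[ 0.9407 -0.3393 -0.0004  0.487 ]
 [-0.3393 -0.9407 -0.0001 -0.0805]
 [-0.0004  0.0002 -1.      0.1172]
 [ 0.      0.      0.      1.    ]]
```

View pics/w2.png

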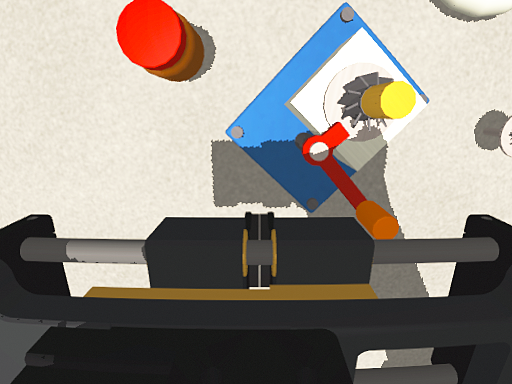

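The wrist view shows the jaws shut and empty at (260,250). The knob at (384,226) has not moved. I'll check from the top view.

View pics/t2.png

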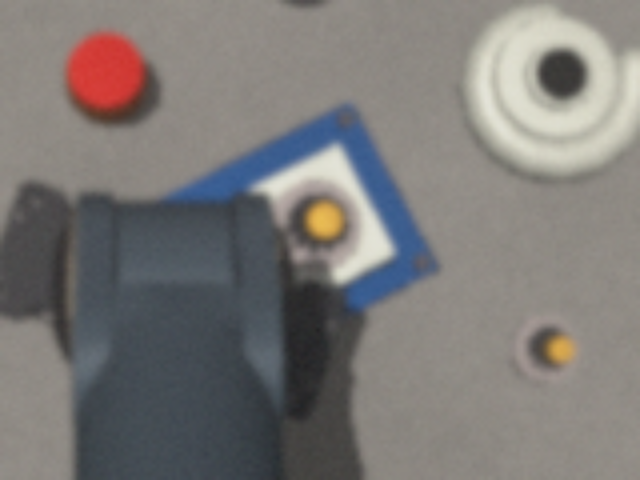

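```bash
python3 - <<'E'
from h import *
np.set_printoptions(precision=3,suppress=True)
p,d,m,C=shot("wrist"); T=pose()
for (u,v) in [(260,200),(260,212),(255,214),(265,214),(252,220),(268,220),(252,230),(268,230),(250,215),(270,215),(255,250),(260,240),(250,285),(258,288)]:
    if d[v,u]>0: W=world([[u,v]],[d[v,u]],m,C); print(u,v,d[v,u],"tool",(np.linalg.inv(T)@np.r_[W[0],1])[:3]*1000)
    else: print(u,v,"no")
cv2.imwrite("pics/f.png",cv2.resize(p[190:310,170:350,::-1],None,fx=4,fy=4))
s=get_state();print(s["ee_rot"],s["position"],s["opening"],s["joint_positions"])
E
```

```text
260 200 0.3061587 tool [-23.733   2.135 119.032]
260 212 0.30739903 tool [-37.319   2.149 116.562]
255 214 0.17197664 tool [ 10.213  -1.661 -10.795]
265 214 0.17170341 tool [ 10.318   4.711 -11.056]
252 220 0.1634098 tool [  9.846  -3.36  -19.783]
268 220 0.1596183 tool [ 11.327   6.211 -23.317]
252 230 0.14863288 tool [ 10.259  -2.989 -35.   ]
268 230 0.14964277 tool [  9.837   5.876 -34.079]
250 215 0.16573946 tool [ 11.907  -4.648 -16.794]
270 215 0.16687731 tool [ 11.494   7.695 -15.741]
255 250 0.083996445 tool [ 31.66   -0.432 -96.147]
260 240 0.08785995 tool [ 32.91    1.147 -91.795]
250 285 0.1305961 tool [ -8.113  -3.522 -58.794]
258 288 0.3369943 tool [-140.593   -0.172  118.713]
[ 0.985 -0.173 -0.     0.   ] [ 0.487 -0.081  0.117] 0.00020458174335421294 [ 0.23   0.298 -0.181  2.048  0.074  0.803 -1.911]
```

View pics/f.png

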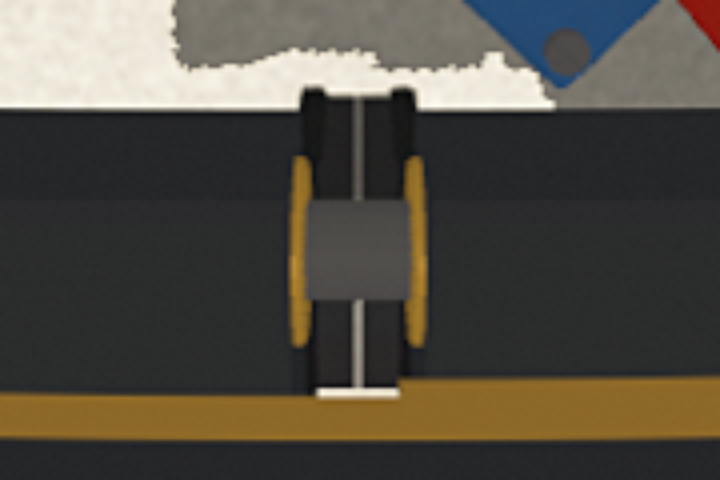

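The depth readings show the fingertips at about z = −11 mm in the tool frame, not +25 mm. The reported TCP therefore sits about 36 mm further ahead than stated, and the jaws passed above the knob. I'll go back and grip about 35 mm lower.

```bash
python3 -m pendant '{"xyz":[[0,10,-15],[-1,35,-20],[-3,60,-20],[-3,86,-20],[-3,87,-20],[-3,87,-10],[-3,87,15],[-3,87,33]],"rotation":[[0,0,0],[0,0,0],[0,0,0],[0,0,0],[0,0,0],[0,0,0],[0,0,0],[0,0,0]],"claw":[0,0,0,0,0,0,0,0]}' 10;  python3 -m pendant '{"xyz":[[0,0,0],[0,0,0],[0,0,0],[0,0,0],[0,0,0],[0,0,0],[0,0,0],[0,0,0]],"rotation":[[0,0,0],[0,0,0],[0,0,0],[0,0,0],[0,0,0],[0,0,0],[0,0,0],[0,0,0]],"claw":[0.3,1,1,1,1,1,1,1]}' 10
```

```text
t: 5.2
position: [0.4546, -0.1602, 0.0831]
ee_rot: [0.985, -0.172, 0.0, -0.0]
ft_force: [0.2, 0.4, 0.3]
opening: 0.0415
grasp_force: 0.0
t: 5.87
position: [0.4552, -0.1614, 0.0852]
ee_rot: [0.985, -0.172, 0.001, 0.0]
ft_force: [-0.7, -0.2, 5.2]
opening: 0.0197
grasp_force: 10.0
```

```bash
python3 -m pendant '{"xyz":[[-5,-7,0],[-9,-14,0],[-13,-22,0],[-15,-29,0],[-16,-37,0],[-17,-46,0],[-17,-46,0],[-17,-46,0]],"rotation":[[0,0,0],[0,0,0],[0,0,0],[0,0,0],[0,0,0],[0,0,0],[0,0,0],[0,0,0]],"claw":[1,1,1,1,1,1,1,1]}' 10; python3 -m pendant '{"xyz":[[1,-8,0],[3,-16,0],[6,-24,0],[9,-31,0],[14,-38,0],[19,-44,0],[20,-45,0],[20,-45,0]],"rotation":[[0,0,0],[0,0,0],[0,0,0],[0,0,0],[0,0,0],[0,0,0],[0,0,0],[0,0,0]],"claw":[1,1,1,1,1,1,1,1]}'; python3 -c "
from h import *;print(get_state()['ft_force'])"
```

```text
t: 6.53
position: [0.4522, -0.1112, 0.084]
ee_rot: [0.985, -0.172, -0.002, -0.0]
ft_force: [-5.0, 2.8, 4.8]
opening: 0.0192
grasp_force: 10.0
t: 7.2
position: [0.4855, -0.0779, 0.0835]
ee_rot: [0.985, -0.172, -0.003, 0.001]
ft_force: [-8.8, -3.9, 4.3]
opening: 0.0195
grasp_force: 10.0
[-8.77042588 -3.93595311  4.29659331]
```

```bash
python3 -m pendant '{"xyz":[[0,0,0],[0,0,0],[0,0,0],[0,0,-30],[0,0,-60],[0,0,-90],[0,0,-115],[0,0,-115]],"rotation":[[0,0,0],[0,0,0],[0,0,0],[0,0,0],[0,0,0],[0,0,-5],[0,0,-12],[0,0,-18]],"claw":[0,0,0,0,0,0,0,0]}' 10; python3 look.py w3; python3 -c "
from h import *; T=pose();print((T[:3,:3].T@(np.array([.5363,-.1825,.19])-T[:3,3])*1000).round(1))"
```

```text
t: 7.87
position: [0.4933, -0.076, 0.2053]
ee_rot: [1.0, -0.013, 0.007, 0.0]
ft_force: [0.6, 0.0, 0.7]
opening: 0.0432
grasp_force: 0.0
nose 454 [ 0.5365 -0.1825  0.1314] circ 0.5360674858093262 -0.1831366866827011 0.011640564538538456 px 372.1409691629956 143.75330396475772
knob 291 [ 0.4877 -0.0801  0.1197] circ 0.48735955357551575 -0.08008816093206406 0.009683660231530666 px 261.96907216494844 193.87972508591065
[[ 0.9997 -0.0222  0.0095  0.4918]
 [-0.0222 -0.9998 -0.0004 -0.0759]
 [ 0.0095  0.0002 -1.      0.203 ]
 [ 0.      0.      0.      1.    ]]
[ 46.8 105.5  13.4]
```

View pics/w3.png

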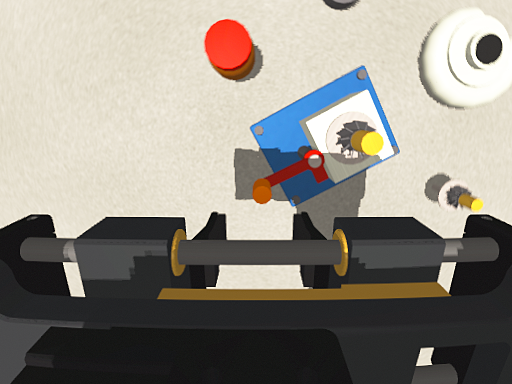

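The lever is over: knob at (262,194), pivot at (314,159), and the rotor still seated with its nose at (372,143). Next I'll move above the nose.

```bash
python3 -m pendant '{"xyz":[[6,13,0],[12,26,0],[18,39,0],[24,52,0],[30,65,0],[36,78,0],[42,91,0],[47,105,0]],"rotation":[[0,0,-7],[0,0,-14],[0,0,-21],[0,0,-28],[0,0,-35],[0,0,-42],[0,0,-49],[0,0,-56]],"claw":[0,0,0,0,0,0,0,0]}' 10; python3 -m pendant '{"xyz":[[0,0,0],[0,0,0],[0,0,0],[0,0,0],[0,0,0],[0,0,0],[0,0,0],[0,0,0]],"rotation":[[0,0,-5],[0,0,-10],[0,0,-16],[0,0,-16],[0,0,-16],[0,0,-16],[0,0,-16],[0,0,-16]],"claw":[0,0,0,0,0,0,0,0]}' ; python3 look.py w4; python3 -c "
from h import *
for _ in range(4):
  T=pose();print((T[:3,:3].T@(np.array([.5363,-.1825,.103])-T[:3,3])*1000).round(1)); shot('top')
print(get_state()['joint_positions'],R.from_matrix(T[:3,:3]).as_matrix()[:,2])"
```

```text
t: 8.58
position: [0.5329, -0.1829, 0.1988]
ee_rot: [0.889, 0.458, 0.001, -0.0]
ft_force: [0.3, 0.5, -0.6]
opening: 0.0435
grasp_force: 0.0
t: 9.25
position: [0.532, -0.1829, 0.1994]
ee_rot: [0.819, 0.574, 0.0, 0.0]
ft_force: [-0.5, 0.1, 0.1]
opening: 0.0433
grasp_force: 0.0
nose 409 [ 0.537  -0.1824  0.1314] circ 0.5369392037391663 -0.1828475445508957 0.010998849757015705 px 263.4083129584352 189.2958435207824
knob 372 [ 0.4873 -0.0795  0.1197] circ 0.4868496358394623 -0.07934829592704773 0.01003012340515852 px 172.84677419354838 100.48924731182795
[[ 0.3399  0.9405  0.0002  0.532 ]
 [ 0.9405 -0.3399 -0.0001 -0.1829]
 [-0.      0.0002 -1.      0.1994]
 [ 0.      0.      0.      1.    ]]
[ 1.8  3.9 96.4]
[ 1.9  3.9 96.4]
[ 1.9  3.9 96.4]
[ 1.9  3.9 96.4]
[ 0.54511955  0.32269131 -0.36117217  1.80437214  0.13059299  1.03762128
 -0.21183058] [ 2.73246022e-04 -1.15597977e-04 -9.99999956e-01]
```

```bash
python3 -m pendant '{"xyz":[[2,3,25],[2,3,50],[2,3,75],[2,3,90],[2,3,98],[2,3,105],[2,3,105],[2,3,105]],"rotation":[[0,0,0],[0,0,0],[0,0,0],[0,0,0],[0,0,0],[0,0,0],[0,0,0],[0,0,0]],"claw":[0,0,0,0,0,0,0,0.2]}' 20; python3 -m pendant '{"xyz":[[0,0,0],[0,0,0],[0,0,0],[0,0,0],[0,0,0],[0,0,0],[0,0,0],[0,0,0]],"rotation":[[0,0,0],[0,0,0],[0,0,0],[0,0,0],[0,0,0],[0,0,0],[0,0,0],[0,0,0]],"claw":[0.3,0.4,1,1,1,1,1,1]}' 20
```

```text
t: 10.17
position: [0.536, -0.1823, 0.095]
ee_rot: [0.818, 0.575, 0.0, 0.0]
ft_force: [-0.1, 0.2, 0.5]
opening: 0.0412
grasp_force: 0.0
t: 10.83
position: [0.5361, -0.1824, 0.095]
ee_rot: [0.818, 0.575, 0.0, 0.001]
ft_force: [0.1, -0.2, 5.1]
opening: 0.0208
grasp_force: 20.0
```

```bash
python3 -m pendant '{"xyz":[[0,0,0],[0,0,0],[0,0,-3],[0,0,-8],[0,0,-16],[0,0,-24],[0,0,-32],[0,0,-40]],"rotation":[[0,0,0],[0,0,0],[0,0,0],[0,0,0],[0,0,0],[0,0,0],[0,0,0],[0,0,0]],"claw":[1,1,1,1,1,1,1,1]}' 55; python3 -m pendant '{"xyz":[[0,0,-10],[0,0,-20],[0,0,-30],[0,0,-40],[0,0,-50],[0,0,-55],[0,0,-55],[0,0,-55]],"rotation":[[0,0,0],[0,0,0],[0,0,0],[0,0,0],[0,0,0],[0,0,0],[0,0,0],[0,0,0]],"claw":[1,1,1,1,1,1,1,1]}'; python3 - <<'E'
from h import *
p,d,m,C=shot("scene"); cv2.imwrite("pics/s2.png",cv2.resize(p[60:260,80:320,::-1],None,fx=3,fy=3))
E
```

```text
t: 11.5
position: [0.5349, -0.182, 0.1352]
ee_rot: [0.818, 0.575, -0.0, -0.0]
ft_force: [-0.5, -0.4, -3.2]
opening: 0.0207
grasp_force: 55.0
t: 12.17
position: [0.5354, -0.1822, 0.1896]
ee_rot: [0.818, 0.575, 0.0, 0.0]
ft_force: [-0.1, -0.3, -2.4]
opening: 0.0206
grasp_force: 55.0
```

View pics/s2.png

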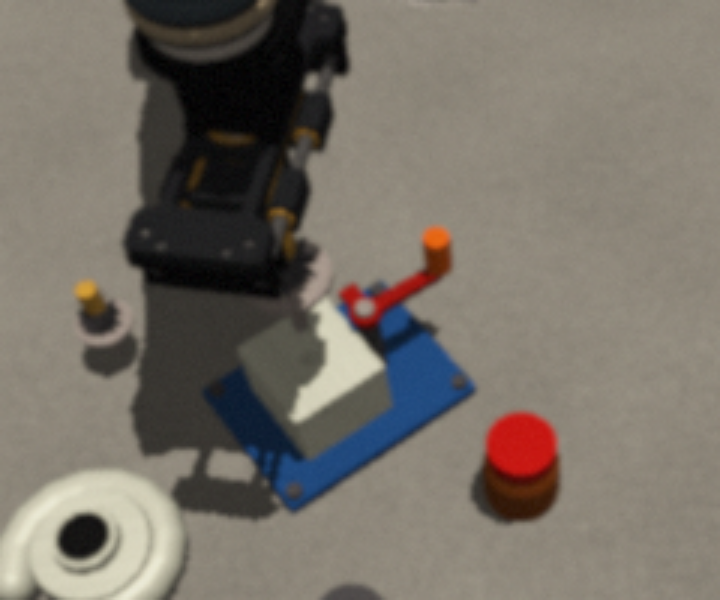

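```bash
python3 -m pendant '{"xyz":[[0,0,-15],[0,0,-30],[0,0,-45],[0,0,-60],[0,0,-70],[0,0,-75],[0,0,-80],[0,0,-80]],"rotation":[[0,0,0],[0,0,0],[0,0,0],[-3,0,0],[-7,0,0],[-11,0,0],[-15,0,0],[-20,0,0]],"claw":[1,1,1,1,1,1,1,1]}'; python3 -m pendant '{"xyz":[[0,0,0],[0,0,0],[0,0,0],[0,0,0],[0,0,0],[0,0,0],[0,0,0],[0,0,0]],"rotation":[[-4,0,0],[-8,0,0],[-12,0,0],[-16,0,0],[-20,0,0],[-23,0,0],[-25,0,0],[-25,0,0]],"claw":[1,1,1,1,1,1,1,1]}'; python3 - <<'E'
from h import *
s=get_state();T=pose();print(s["joint_positions"],s["qd"],np.degrees(np.arccos(-T[2,2])),T[:3,2])
p,d,m,C=shot("scene"); im1=p
cv2.imwrite("pics/s3.png",cv2.resize(p[60:260,80:320,::-1],None,fx=3,fy=3))
p,d,m,C=shot("wrist"); save("w5",p)
E
```

```text
t: 12.88
position: [0.5362, -0.1823, 0.2702]
ee_rot: [0.806, 0.566, 0.101, 0.144]
ft_force: [1.0, 0.3, -3.5]
opening: 0.0208
grasp_force: 55.0
t: 13.55
position: [0.531, -0.1886, 0.2722]
ee_rot: [0.763, 0.534, 0.199, 0.304]
ft_force: [-0.4, -0.7, -1.5]
opening: 0.0207
grasp_force: 55.0
[ 0.14856694 -0.06111889  0.04235416  2.27389999  0.5975752   0.23370297
 -0.6926901 ] [-1.8310242  -0.14287597  1.72123834  0.16671559  1.19737292 -0.06724368
 -1.1573925 ] 42.59022789122206 [ 0.62804167 -0.25210075 -0.73621252]
```

View pics/s3.png

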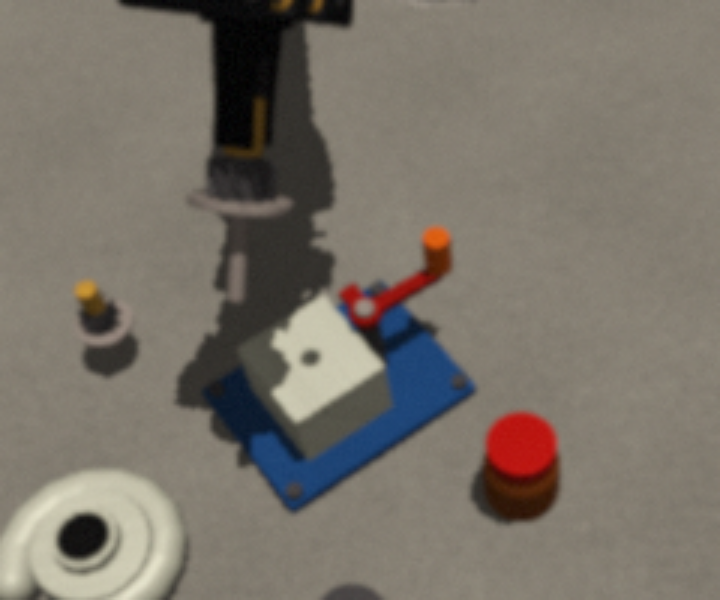

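View pics/w5.png

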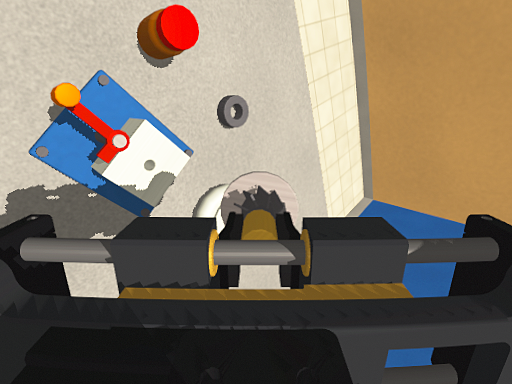

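The rotor is held and tilted, and the lever is still over (knob at (435,240) in the scene crop). The wrist is near a joint limit, so I'll ease off slightly and settle.

```bash
python3 -m pendant '{"xyz":[[0,0,0],[0,0,0],[0,0,0],[0,0,0],[0,0,0],[0,0,0],[0,0,0],[0,0,0]],"rotation":[[1,0,0],[2,0,0],[2,0,0],[2,0,0],[2,0,0],[2,0,0],[2,0,0],[2,0,0]],"claw":[1,1,1,1,1,1,1,1]}'; python3 -m pendant '{"xyz":[[0,0,0],[0,0,0],[0,0,0],[0,0,0],[0,0,0],[0,0,0],[0,0,0],[0,0,0]],"rotation":[[0,0,0],[0,0,0],[0,0,0],[0,0,0],[0,0,0],[0,0,0],[0,0,0],[0,0,0]],"claw":[1,1,1,1,1,1,1,1]}'; python3 - <<'E'
from h import *
np.set_printoptions(precision=4,suppress=True)
s=get_state();T=pose();print(s["joint_positions"],s["qd"],np.degrees(np.arccos(-T[2,2])))
for c in ("scene","top"):
    p,d,m,C=shot(c)
    for n in ("rotor","cover","jar","collar","lever_knob"):
        for r in trace(n,c)[:2]:
            P=cloud(d,m,C,r["region"]); print(c,n,round(r["score"],2),np.median(P,0),P[:,2].min())
            if n=="rotor": print("  fl", (np.linalg.inv(T)@np.c_[P,np.ones(len(P))].T)[:3].T.max(0))
E
```

```text
t: 14.32
position: [0.5328, -0.1876, 0.2737]
ee_rot: [0.768, 0.538, 0.191, 0.291]
ft_force: [-1.3, -0.1, -1.7]
opening: 0.0206
grasp_force: 55.0
t: 14.98
position: [0.5331, -0.1872, 0.2739]
ee_rot: [0.767, 0.538, 0.191, 0.291]
ft_force: [-0.3, -0.1, -2.5]
opening: 0.0209
grasp_force: 55.0
[ 0.1222 -0.0569  0.0687  2.247   0.4727  0.2776 -0.5663] [ 0.0012  0.001  -0.0009  0.0005 -0.0015 -0.0008  0.0015] 40.7592156965479
scene rotor 0.89 [ 0.4612 -0.3339  0.0497] -0.002855613137655144
  fl [-0.1412 -0.1351  0.1942]
scene rotor 0.77 [ 0.5506 -0.1927  0.2711] -0.002640336725160286
  fl [0.0302 0.0306 0.0997]
scene cover 0.9 [ 0.6406 -0.3461  0.0352] -0.003703211147904173
scene jar 0.96 [ 0.6519 -0.0496  0.0715] -0.0009154820233887584
scene jar 0.33 [ 0.6403 -0.3461  0.0351] -0.003703211147904173
scene collar 0.7 [ 0.7247 -0.183   0.0209] -0.0043296878913211545
scene lever_knob 0.6 [ 0.4983 -0.1053  0.0859] 0.07855874570752064
scene lever_knob 0.52 [ 0.5452 -0.1655  0.0155] -0.003345254880009585
top rotor 0.72 [ 0.4582 -0.3307  0.0468] 0.04032721555115737
  fl [-0.1386 -0.1334  0.1771]
top rotor 0.64 [ 0.5671 -0.1994  0.2737] -0.007214931412919068
  fl [0.0129 0.0296 0.265 ]
top cover 0.84 [ 0.6259 -0.3474  0.0353] -0.002459259852763962
top cover 0.25 [ 0.5344 -0.1304  0.0127] -0.005530587168138368
top jar 0.7 [ 0.6335 -0.0471  0.0731] -0.0017655462431360736
top collar 0.79 [ 0.7185 -0.1817  0.0204] -0.005078270148890951
top lever_knob 0.75 [ 0.501  -0.1229  0.0838] -0.0016009842215711778
```

```bash
python3 -c "
from h import *
p,d,m,C=shot('scene');T=pose();P=cloud(d,m,C);Q=(np.linalg.inv(T)@np.c_[P,np.ones(len(P))].T)[:3].T
for a in (35,50,65,80):
  s=(abs(Q[:,2]-a)<7)&(np.hypot(Q[:,0],Q[:,1])<.0 + 25e-3) if False else (abs(Q[:,2]*1000-a)<7)&(np.hypot(Q[:,0],Q[:,1])<.025)
  print(a,s.sum(),(np.median(Q[s],0)*1000).round(1) if s.any() else '')
print(hand_in())"
```

```text
35 42 [ 1.6  3.4 35.4]
50 51 [ 1.8  3.5 50.8]
65 55 [ 1.9  3.1 65.3]
80 24 [ 2.3  3.2 77.1]
the job is handed in; nothing more can be done
None
```

The job is handed in at about 15 s of the 56 s; `hand_in()` gave no verdict. The lever is over at about 1.58 rad, and the rotor was drawn straight up and is held still at about 41° from upright with its shaft end roughly 0.21 m above the bench. The cover, jar and collar showed no movement beyond measurement noise; one first try at the knob closed on air and disturbed nothing.

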